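# Switch on the vacuum zone that was left off

### The arm

A 7-joint arm with a two-finger parallel gripper is mounted at the origin on the work surface. World frame = base frame: x ahead of the robot, y to its left, z up, the work surface at z = 0. Lengths are in m, angles in rad, forces in N, time in s.
With the tool pointing down it reaches from about 0.4 to 0.85 m from the base axis. Payload 10.4 kg.
Tool frame: the origin (TCP) lies at the centre of the arm's flange, where the gripper is bolted on; the fingertips stand 173 mm ahead of it and the grasp point (between the pads) lies 155 mm ahead of it; z points along the fingers, y is the line along which they close (so a half turn about z gives the same grasp; the last joint's range is limited). The gripper opens to 85 mm and grips with 20 to 120 N. Pads are 22 mm wide; open, the fingers measure 114 mm over their backs; the gripper's body (76 mm by 85 mm) begins 54 mm behind the grasp point. The pads swing forward as they close: fully open they stand 13 mm farther back than shut.
Start: joints at [-1.154, 0.332, -0.065, 1.46, 0.022, 1.35, -0.088], TCP at [0.266, 0.566, 0.405] pointing down, gripper open.
Joint ranges: [-2.6, 2.6], [-0.5, 2.12], [-1.47, 1.34], [0.16, 2.42], [-1.27, 4.41], [0.06, 2.06], [-2.6, 2.6]. Speed limits (rad/s): [2.22, 2.22, 2.79, 2.79, 3.14, 3.14, 3.14].

### API

Orientations are given as a unit quaternion [x, y, z, w].
In Python, from workcell import manip, viewer, finder gives the robot as it stands.
- The arm moves only by the tool arm_command, never from a script. Its argument "plan" is a list of rows, each an object with "dp": the shift along the tool's x, y, z in mm, a list of three; "spin": the turn about the tool's z in rad. A call has 1 to 5 rows; each row shifts and turns the commanded pose from where the row before left it, along the tool's axes as they then stand; what a row does not reach is not made up. A row lasts 1/10 s, in which the tool goes at most 50 mm and 8.59 degrees, less where a joint would pass 70% of its speed; a pose out of reach is approached as far as the arm can. A call is refused whole if a number of a shift passes 50 or a number of a turn 0.15, either way. A call with a gripper value outside its range is refused whole. "grip" is the closure, from -1 (fully open) to 1 (shut), set as the call begins (left out, the last holds). The fingers move at their own pace and stop on an object; "newtons" is the grip in N (left out, the last holds). Time passes only in rows, so rows that do not move let the fingers close. It gives the time, the measured TCP pose, the force, the opening and the grip force at its end, in the units of the state.
- manip.get_obs(): the state, without advancing time (a new reading comes with each control period).
- viewer.camera(name): name is "scene" or "top" or "wrist"; returns the picture (384x512x3 uint8, blue, green, red); there is no depth.
- viewer.camera_params(name): a dict with "vertical_fov" (degrees; the focal length in pixels is half the picture's height over the tangent of half this angle, whatever the lens; pixels are square), "cx", "cy" (the principal point, pixels), "R" (3x3) and "t" (3): a world point X has camera coordinates R X + t; the wrist camera has in their place "T_tool_cam" (4x4, takes a point from camera to tool coordinates, whose origin is the TCP and whose axes are the flange's). Camera axes: x right, y down, z forward; pixel columns grow to the right and rows downward; lengths in m; the calibration is good to about 2 mm. A picture is of the moment at which its call begins: read the wrist's pose just before it. camera_params takes no time and is no camera call.
- manip.hand_in(): hands the job in; it is judged then, once.
Trained networks look in the newest picture that a camera, given by its name, has taken for a name from the list of things; names that differ only in an ending like _2 or _b are one class to them, and where a whole thing is asked for, a point or a joint stands for the part that bears it (a point fixed in the world has none). Each returns a list of dicts, best first, with "score" (0 to 1); they miss things now and then, are a little off and sometimes report something else, mostly with a low value. They report only what shows in the picture. A call takes as long as a camera call.
- finder.find_in(camera, thing): "position" ([x, y, z] in m, in world coordinates, good to about 4 mm: the middle of the surface that is visible of it).
The state is a dict: "clock": time; "joint_pos": joint angles; "joint_velocities": joint speeds; "tau": joint torques, N m; "position": TCP position; "ee_rot": TCP orientation; "ft_force": force on the tool from outside, world axes, zero at the start; "torque": the same for the moment, N m; "grip_width": opening from 0.0 (shut) to 1.0 (fully open); "grasp_force": force on a finger pad.
Only numpy, scipy, OpenCV 4.12 (cv2) and the standard library are available. Lean on these libraries where they do the work, as an engineer would, in place of code of your own. Each camera call takes 0.05 s, during which the arm holds its last target. There are 200 camera calls.

### The job

On the CNC router's control console, one of the six guarded rockers that open the bed's vacuum zones has been left off: its front end stands up while the front ends of the other five are down. Take the slim metal stylus from the tool rack and press that rocker's front end down with the stylus tip until it clicks over, so that all six are alike, using only the stylus on it, never the gripper itself, and without switching any other rocker. Then stand the stylus fully home in the rack hole it came from and let go; leave the emergency stop and everything else on the bench as they are.

Things in the scene. Friction and masses are not known exactly. Their poses are not given: they have to be found in the camera images.
- console: CNC router's control console, fixed: grey steel enclosure, 200 mm deep (x), 300 wide (y); its aluminium panel slopes 8 degrees, from 45 mm above the table at the front (-x, robot's side) to 73 at the rear. Origin: centre of its underside; z up. Left front: the rocker bank, a black display behind it; right (-y): jog wheel and, in front, a red emergency stop.
- bank (a point): Middle of the bank of six rockers, on the panel's surface. The row runs along the console's y, pitch 21 mm. Guard ribs 4 mm thick stand between and beside the rockers, along the console's x, 17 mm clear between them, their tops 13 mm above the panel; rails 6 mm high close the front and rear, 32 mm apart.
- rocker_a_front (a point): Where to press the rocker that is off: on the top face of its front end (the end nearer the console's -x edge), at the middle of its width and 8.5 mm in front of its pivot, 9 mm above the panel. It moves with the rocker, about 4 mm down when it goes on.
- rack: Beech tool rack, fixed: a block 60 mm (x) by 186 mm (y), 70 mm high, four 10 mm holes drilled through from the top (mouths countersunk to 14 mm) in a row along its y, at y = -69, -23, 23 and 69 mm. Origin: centre of its underside; z up. The hole at y = -69 is empty, the others hold a tool each.
- stylus: The stylus, straight, slim, metal, 158 mm long, 30 to 65 g: a 6 mm round shank with a blunt white tip, at 62 mm a collar 18 wide, 4 thick, then a round aluminium handle 13 wide, 92 long. Origin: end of the tip; z towards the handle. It starts upright in one of the rack's holes (which one varies), collar resting on the rack's top, tip 8 mm above the table, handle end 96 mm above the rack.
- rocker_a: The rocker that is off at the start: white plastic, 24 mm long (along the console's x), 15 mm wide, two flat faces that form a shallow V over the pivot. Origin: on its pivot, 4 mm above the panel. Its place in the row differs from run to run; the other five (b to f) are the same and on.
- rocker_a_tilt (a joint): Tilt of rocker a, rad: 0 = off, front end up (that end's edge 11 mm above the panel); 0.48 = on, front end down (5 mm above the panel). It snaps to one side or the other of its middle (0.24); about 4 N on the raised end, 8.5 mm from the pivot, throws it.
- rocker_b_tilt (a joint): Tilt of rocker b, rad: 0 = off, front end up (that end's edge 11 mm above the panel); 0.48 = on, front end down (5 mm above the panel). It snaps to one side or the other of its middle (0.24); about 4 N on the raised end, 8.5 mm from the pivot, throws it.
- rocker_c_tilt (a joint): Tilt of rocker c, rad: 0 = off, front end up (that end's edge 11 mm above the panel); 0.48 = on, front end down (5 mm above the panel). It snaps to one side or the other of its middle (0.24); about 4 N on the raised end, 8.5 mm from the pivot, throws it.
- rocker_d_tilt (a joint): Tilt of rocker d, rad: 0 = off, front end up (that end's edge 11 mm above the panel); 0.48 = on, front end down (5 mm above the panel). It snaps to one side or the other of its middle (0.24); about 4 N on the raised end, 8.5 mm from the pivot, throws it.
- rocker_e_tilt (a joint): Tilt of rocker e, rad: 0 = off, front end up (that end's edge 11 mm above the panel); 0.48 = on, front end down (5 mm above the panel). It snaps to one side or the other of its middle (0.24); about 4 N on the raised end, 8.5 mm from the pivot, throws it.
- rocker_f_tilt (a joint): Tilt of rocker f, rad: 0 = off, front end up (that end's edge 11 mm above the panel); 0.48 = on, front end down (5 mm above the panel). It snaps to one side or the other of its middle (0.24); about 4 N on the raised end, 8.5 mm from the pivot, throws it.
- estop (a joint): Travel of the red emergency-stop mushroom button on the console, m: 0 = out, 0.006 = pressed. It is 40 mm wide and stands 40 mm above the panel, 147 mm to the -y side of the middle of the rocker bank.
- screwdriver: Screwdriver standing in the rack: thick black handle 28 mm wide, its top 86 mm above the rack. Origin: the end of its blade. Bystander.
- awl: Awl standing in the rack: pear-shaped dark wooden handle 34 mm wide, its top 64 mm above the rack. Origin: its point. Bystander.
- tape: Tape measure, black, 66 x 36 x 60 mm, on the bench. Origin: centre of its underside. Bystander.
- glue: White glue bottle, 62 mm wide, 140 mm high, standing. Origin: centre of its underside. Bystander.
- offcut: Dark wooden offcut, 120 x 60 x 28 mm. Origin: centre of its underside. Bystander.
- wrench: Steel collet wrench lying on the bench, 190 mm long. Origin: on its underside. Bystander.
- caliper: Steel caliper lying on the bench, 230 mm long. Origin: on its underside. Bystander.
- brush: Bench brush lying on the left of the bench, 220 mm long. Origin: on its underside. Bystander.

How it is judged:
By the outcome, as a careful person would: the job done as asked, in the order asked, and still so for the second after the job is handed in, with the robot touching nothing.
It also fails if it takes over 56 s, if anything falls off the work surface, if the arm or the gripper's body presses on something with over 40 N, if the wrist force passes 120 N, or if a joint passes its speed limit or range.

## Working session

There is one attempt and no reset: what is moved stays moved. The work goes in short steps, Python scripts to look and compute and a tool call to move; the robot and the scene stay as the last step left them, time stands still between calls to the robot, and variables do not carry over. Pictures are saved under pics/ and viewed, at most 12 in all, crops included, and the job is handed in when it is done.

Besides the shell and the picture viewer there is one more tool, called after ">>>" as name(argument=value, ...), one argument or row to a line, values as JSON. arm_command: Moves the arm, as the interface text tells. Its arguments: {"type":"object","properties":{"plan":{"type":"array","items":{"type":"object","properties":{"dp":{"type":"array","items":{"type":"number"}},"spin":{"type":"number"}}}},"grip":{"type":"number"},"newtons":{"type":"number"}},"required":["plan"]}

```bash
mkdir -p pics; ls; cat > h.py <<'E'
import numpy as np, cv2
from workcell import manip, viewer, finder
from scipy.spatial.transform import Rotation as Rn
def K(p):
    f=192/np.tan(np.radians(p["vertical_fov"])/2); return f,p["cx"],p["cy"]
def cam(name,obs=None):
    p=viewer.camera_params(name); 
    if name!="wrist": return K(p),np.array(p["R"]),np.array(p["t"])
    o=obs or manip.get_obs(); T=np.eye(4);T[:3,:3]=Rn.from_quat(o["ee_rot"]).as_matrix();T[:3,3]=o["position"]
    M=np.linalg.inv(T@np.array(p["T_tool_cam"])); return K(p),M[:3,:3],M[:3,3]
def proj(c,X):
    (f,cx,cy),R,t=c; q=R@np.array(X)+t; return [f*q[0]/q[2]+cx,f*q[1]/q[2]+cy]
def onz(c,uv,z):
    (f,cx,cy),R,t=c; d=R.T@np.array([(uv[0]-cx)/f,(uv[1]-cy)/f,1]); o=-R.T@t; return o+d*(z-o[2])/d[2]
E
python3 - <<'E'
from h import *
print(manip.get_obs())
a=viewer.camera("scene");b=viewer.camera("top")
cv2.imwrite("pics/s.png",a);cv2.imwrite("pics/t.png",b)
for c in("scene","top"):
  print(c,[np.round(x,3).tolist() if not isinstance(x,tuple) else x for x in cam(c)])
  for n in("console","rack","stylus","rocker_a","rocker_a_front","bank","screwdriver","awl","glue"):
    print(n,[(np.round(d["position"],3).tolist(),round(d["score"],2)) for d in finder.find_in(c,n)[:6]])
print(viewer.camera_params("wrist"))
E
```

```text
pics
{'clock': 0.0, 'joint_pos': array([-1.15359261,  0.33287435, -0.06471536,  1.46090979,  0.02158051,
        1.34992791, -0.08851055]), 'joint_velocities': array([ 3.34516901e-04,  6.60570801e-05,  1.12237960e-03,  4.76720495e-04,
       -3.09745493e-04,  1.42991846e-03, -2.17725350e-04]), 'tau': array([-2.28807266e-06, -6.25449443e+01,  4.92583110e-02, -3.91619682e+01,
        1.61854934e-02,  9.80571087e-03, -1.56939814e-05]), 'position': array([0.26603192, 0.56541609, 0.4039293 ]), 'ee_rot': array([ 2.18124030e-01,  9.75920796e-01, -6.99531341e-04, -1.34716954e-04]), 'ft_force': array([0.07849894, 0.8282611 , 0.05652982]), 'torque': array([-0.03036002, -0.02241016,  0.00112961]), 'grasp_force': 0.0, 'grip_width': 0.9972769725333015}
scene [(np.float64(435.5858538901138), 259.38137224229763, 188.8560295278888), [[-0.159, 0.987, 0.011], [0.775, 0.131, -0.618], [-0.612, -0.09, -0.786]], [0.103, -0.358, 1.8]]
console [([0.656, -0.2, 0.066], 0.79)]
rack [([0.523, 0.242, 0.063], 0.76)]
stylus [([0.51, 0.219, 0.122], 0.65)]
rocker_a []
rocker_a_front [([0.622, 0.458, 0.027], 0.25)]
b
[... 406 characters left out ...]
], 0.59)]
rocker_a [([0.565, -0.506, 0.008], 0.37)]
rocker_a_front []
bank [([0.619, -0.214, 0.062], 0.97)]
screwdriver [([0.513, 0.262, 0.152], 0.65)]
awl [([0.529, 0.306, 0.131], 0.5), ([0.624, -0.213, 0.058], 0.17)]
glue [([0.669, 0.299, 0.097], 0.65)]
{'vertical_fov': 61.481711128495135, 'cx': 254.74960243695398, 'cy': 188.28290283434202, 'T_tool_cam': array([[ 1.79334851e-04, -9.52764671e-01, -3.03709482e-01,
         7.67943865e-02],
       [ 9.99999154e-01,  5.62157996e-04, -1.17306044e-03,
         9.99993359e-04],
       [ 1.28838326e-03, -3.03709014e-01,  9.52763966e-01,
         3.04453488e-02],
       [ 0.00000000e+00,  0.00000000e+00,  0.00000000e+00,
         1.00000000e+00]])}
```

```bash
python3 - <<'E'
import cv2,numpy as np
a=cv2.imread("pics/s.png");b=cv2.imread("pics/t.png")
cv2.imwrite("pics/st.png",cv2.resize(b,(800,600),interpolation=3))
cv2.imwrite("pics/ss.png",cv2.resize(a,(800,600),interpolation=3))
E
```

```text
(no output)
```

View pics/st.png

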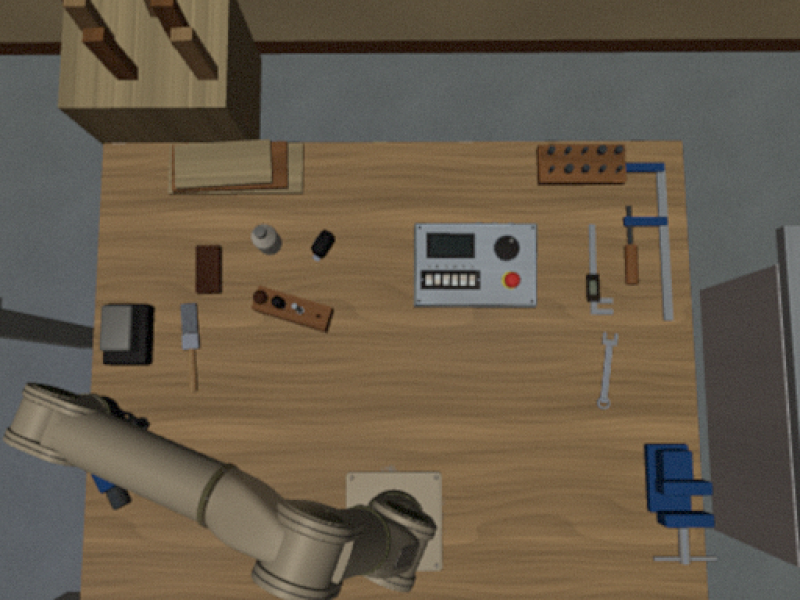

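View pics/ss.png

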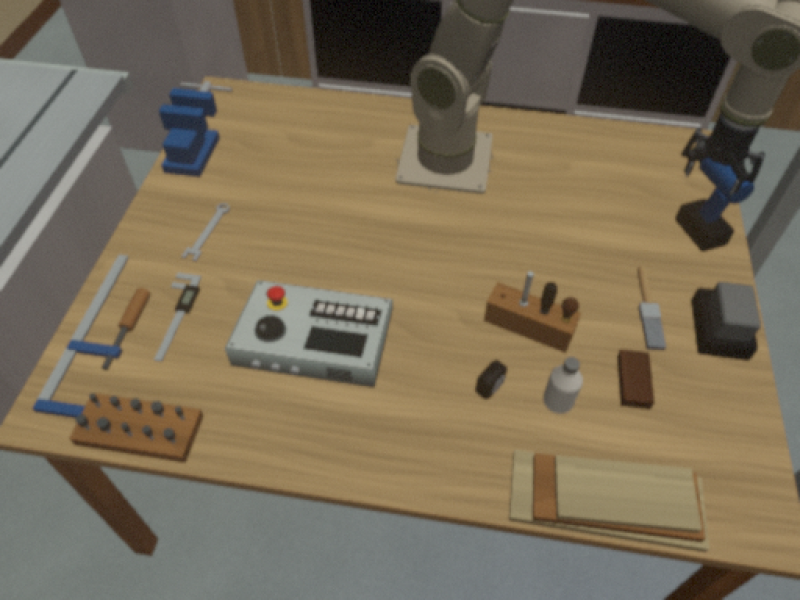

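Top view: console right of centre. The rack's row runs awl, screwdriver, stylus (~(298,308)/800px), empty hole at the right end. I'll move above the stylus and look from close by.

>>> arm_command(
  plan=[
    {"dp": [-37, -22, 0]},
    {"dp": [-37, -22, 0]},
    {"dp": [-37, -22, 0]},
    {"dp": [-37, -22, 0]},
    {"dp": [-37, -22, 0]},
  ],
  grip=-1,
)

```text
invalid input at $.plan[0]: expected keys dp, spin
```

>>> arm_command(
  plan=[
    {"dp": [-37, -22, 0]},
    {"dp": [-37, -22, 0]},
    {"dp": [-37, -22, 0]},
    {"dp": [-37, -22, 0]},
    {"dp": [-37, -22, 0]},
  ],
)

```text
invalid input at $.plan[0]: expected keys dp, spin
```

>>> arm_command(
  plan=[
    {"dp": [0, 0, 0], "spin": 0.143},
    {"dp": [0, 0, 0], "spin": 0.143},
    {"dp": [0, 0, 0], "spin": 0.143},
    {"dp": [0, 0, 0], "spin": 0.143},
    {"dp": [0, 0, 0], "spin": 0.143},
  ],
)

```text
clock: 1.5
position: [0.2661, 0.5655, 0.4047]
ee_rot: [0.548, 0.836, 0.0, -0.0]
ft_force: [-0.3, -0.4, 0.4]
grip_width: 0.998
grasp_force: 0.0
```

>>> arm_command(
  plan=[
    {"dp": [0, 0, 0], "spin": 0.143},
    {"dp": [0, 0, 0], "spin": 0.143},
    {"dp": [0, 0, 0], "spin": 0.143},
    {"dp": [0, 0, 0], "spin": 0.143},
    {"dp": [0, 0, 0], "spin": 0.143},
  ],
)

```text
clock: 2.0
position: [0.266, 0.5656, 0.4047]
ee_rot: [0.806, 0.592, 0.0, -0.0]
ft_force: [0.5, 0.2, 0.1]
grip_width: 1.005
grasp_force: 0.0
```

```bash
python3 - <<'E'
from h import *
o=manip.get_obs();print(o["clock"],o["position"],o["ee_rot"])
w=viewer.camera("wrist");cv2.imwrite("pics/w1.png",w)
for n in("stylus","rack"):
    print(n,[(np.round(d["position"],3).tolist(),round(d["score"],2)) for d in finder.find_in("wrist",n)[:6]])
E
```

```text
2.0 [0.26604699 0.56555479 0.40474205] [ 8.06263748e-01  5.91556223e-01  4.32162205e-05 -5.43353187e-05]
stylus [([0.448, 0.503, 0.016], 0.52)]
rack [([0.501, 0.319, 0.028], 0.73)]
```

View pics/w1.png

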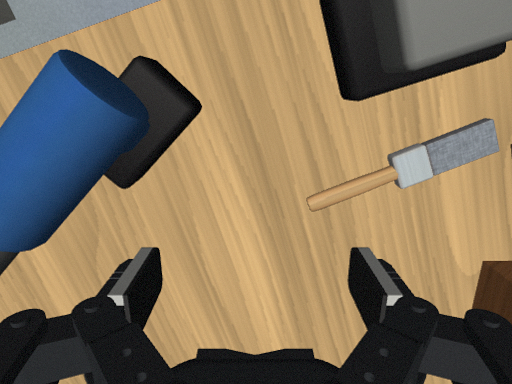

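The picture shows the brush and the blue tool at the start place: the turn worked but the shift rows need a "spin" key, so I repeat them in the new axes.

>>> arm_command(
  plan=[
    {"dp": [-26, 33, 0], "spin": 0},
    {"dp": [-26, 33, 0], "spin": 0},
    {"dp": [-26, 33, 0], "spin": 0},
    {"dp": [-26, 33, 0], "spin": 0},
    {"dp": [-26, 33, 0], "spin": 0},
  ],
  grip=-1,
)

```text
clock: 2.65
position: [0.3862, 0.3911, 0.4049]
ee_rot: [0.803, 0.596, 0.0, -0.0]
ft_force: [1.3, 1.1, -1.1]
grip_width: 1.001
grasp_force: 0.0
```

>>> arm_command(
  plan=[
    {"dp": [-26, 33, 0], "spin": 0},
    {"dp": [-26, 33, 0], "spin": 0},
    {"dp": [-26, 33, 0], "spin": 0},
    {"dp": [-36, 33, 0], "spin": 0},
    {"dp": [-36, 33, 0], "spin": 0},
  ],
)

```text
clock: 3.15
position: [0.4995, 0.1991, 0.4049]
ee_rot: [0.803, 0.596, 0.0, 0.0]
ft_force: [1.2, -0.3, 0.9]
grip_width: 1.0
grasp_force: 0.0
```

```bash
python3 - <<'E'
from h import *
o=manip.get_obs();print(o["clock"],o["position"],o["ee_rot"])
w=viewer.camera("wrist");cv2.imwrite("pics/w2.png",w)
for n in("stylus","rack","screwdriver"):
    print(n,[(np.round(d["position"],3).tolist(),round(d["score"],2)) for d in finder.find_in("wrist",n)[:6]])
c=cam("wrist",o);R=Rn.from_quat(o["ee_rot"])
print("grasp px",proj(c,o["position"]+R.apply([0,0,.155])), proj(c,o["position"]+R.apply([0,0,.234])))
E
```

```text
3.15 [0.49951485 0.19906655 0.40490015] [8.02928010e-01 5.96075945e-01 2.77953527e-04 8.68825224e-06]
stylus [([0.501, 0.23, 0.149], 0.93), ([0.531, 0.307, 0.132], 0.31)]
rack [([0.506, 0.241, 0.073], 0.95)]
screwdriver [([0.516, 0.268, 0.154], 0.63)]
grasp px [np.float64(252.54129259538087), np.float64(271.6675298499748)] [np.float64(253.2431044240632), np.float64(207.20978095537106)]
```

View pics/w2.png

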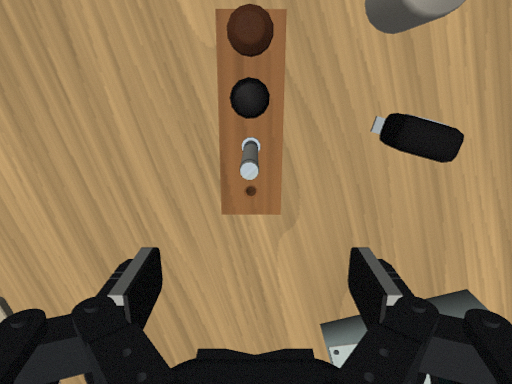

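Wrist view: stylus handle top at (249,171), its collar at (251,147), empty hole at (251,191). The rack is aligned with the tool axes.

```bash
python3 - <<'E'
from h import *
o=manip.get_obs();c=cam("wrist",o);R=Rn.from_quat(o["ee_rot"])
for uv,z in(((249,171),.166),((251,147),.074),((251,191),.07)):
    X=onz(c,uv,z);print(X, "tool", R.inv().apply(X-o["position"])*1000)
print(R.as_matrix())
E
```

```text
[0.50376393 0.22345756 0.166     ] tool [ 23.9252159   -2.81755584 238.91361776]
[0.50389826 0.22261705 0.074     ] tool [ 23.12094762  -2.45698085 330.91333318]
[0.49056469 0.17986443 0.07      ] tool [-21.66398539  -2.64915117 334.89370468]
[[ 2.93647566e-01  9.55913714e-01  2.80676472e-04]
 [ 9.55913655e-01 -2.93647657e-01  3.71571423e-04]
 [ 4.37610207e-04  1.59191428e-04 -9.99999892e-01]]
```

>>> arm_command(
  plan=[
    {"dp": [12, -1.3, 0], "spin": 0},
    {"dp": [11.5, -1.3, 0], "spin": 0},
    {"dp": [0, 0, 30], "spin": 0},
    {"dp": [0, 0, 40], "spin": 0},
    {"dp": [0, 0, 40], "spin": 0},
  ],
)

```text
clock: 3.85
position: [0.5029, 0.2266, 0.2935]
ee_rot: [0.803, 0.596, 0.001, -0.0]
ft_force: [-0.0, 0.4, 0.3]
grip_width: 0.999
grasp_force: 0.0
```

>>> arm_command(
  plan=[
    {"dp": [0, 0, 18], "spin": 0},
    {"dp": [0, 0, 0], "spin": 0},
    {"dp": [0, 0, 0], "spin": 0},
  ],
)

```text
clock: 4.15
position: [0.5033, 0.2256, 0.2772]
ee_rot: [0.804, 0.595, 0.0, -0.0]
ft_force: [-0.1, 0.5, -0.0]
grip_width: 0.999
grasp_force: 0.0
```

>>> arm_command(
  plan=[
    {"dp": [0, 0, 0], "spin": 0},
    {"dp": [0, 0, 0], "spin": 0},
    {"dp": [0, 0, 0], "spin": 0},
    {"dp": [0, 0, 0], "spin": 0},
    {"dp": [0, 0, 0], "spin": 0},
  ],
  grip=1,
  newtons=60,
)

```text
clock: 4.65
position: [0.5034, 0.224, 0.277]
ee_rot: [0.805, 0.594, 0.0, -0.0]
ft_force: [-0.0, -0.2, 4.1]
grip_width: 0.142
grasp_force: 16.5
```

>>> arm_command(
  plan=[
    {"dp": [0, 0, 0], "spin": 0},
    {"dp": [0, 0, 0], "spin": 0},
    {"dp": [0, 0, 0], "spin": 0},
    {"dp": [0, 0, 0], "spin": 0},
    {"dp": [0, 0, 0], "spin": 0},
  ],
)

```text
clock: 5.15
position: [0.5035, 0.2241, 0.2771]
ee_rot: [0.805, 0.594, 0.0, -0.0]
ft_force: [-2.2, -0.4, 5.2]
grip_width: 0.133
grasp_force: 58.4
```

>>> arm_command(
  plan=[
    {"dp": [0, 0, -10], "spin": 0},
    {"dp": [0, 0, -25], "spin": 0},
    {"dp": [0, 0, -35], "spin": 0},
    {"dp": [0, 0, -35], "spin": 0},
    {"dp": [0, 0, -25], "spin": 0},
  ],
)

```text
clock: 5.65
position: [0.5035, 0.2237, 0.4096]
ee_rot: [0.805, 0.594, 0.001, 0.0]
ft_force: [1.3, 0.6, -0.1]
grip_width: 0.134
grasp_force: 58.4
```

```bash
python3 - <<'E'
from h import *
viewer.camera("top")
for n in("bank","console"):
  for s in("top",):
    print(n,s,[(np.round(d["position"],3).tolist(),round(d["score"],2)) for d in finder.find_in(s,n)[:3]])
# console bank px from early top picture (white on black)
c=cam("top")
for uv in((422,280),(480,280),(422,290),(480,290),(415,306),(536,306),(512,280)):
    print(uv,onz(c,np.array(uv)/1.5625,.062))
o=manip.get_obs();print(o["position"],o["ee_rot"],o["joint_pos"])
E
```

```text
bank top [([0.62, -0.212, 0.06], 0.72)]
console top [([0.622, -0.209, 0.058], 0.8)]
(422, 280) [ 0.57724435 -0.07186517  0.062     ]
(480, 280) [ 0.57652811 -0.21280187  0.062     ]
(422, 290) [ 0.55269567 -0.07164896  0.062     ]
(480, 290) [ 0.55198312 -0.21232958  0.062     ]
(415, 306) [ 0.51368814 -0.05437334  0.062     ]
(536, 306) [ 0.51221394 -0.34698751  0.062     ]
(512, 280) [ 0.576133  -0.2905483  0.062    ]
[0.50370964 0.22389511 0.40864809] [8.04588212e-01 5.93830640e-01 1.72634220e-03 2.05157397e-05] [-0.85075797  0.16417288  0.3939959   1.67509035 -0.06552733  1.31182584
 -0.74412094]
```

>>> arm_command(
  plan=[
    {"dp": [-25, 10, 0], "spin": 0},
    {"dp": [-40, 17, 0], "spin": 0},
    {"dp": [-40, 17, 0], "spin": 0},
    {"dp": [-40, 17, 0], "spin": 0},
    {"dp": [-40, 17, 0], "spin": 0},
  ],
)

```text
clock: 6.3
position: [0.523, 0.0224, 0.4058]
ee_rot: [0.805, 0.594, -0.001, -0.0]
ft_force: [1.3, 0.6, 0.6]
grip_width: 0.135
grasp_force: 58.4
```

>>> arm_command(
  plan=[
    {"dp": [-40, 17, 0], "spin": 0},
    {"dp": [-40, 16, 0], "spin": 0},
    {"dp": [-40, 16, 0], "spin": 0},
    {"dp": [-40, 16, 0], "spin": 0},
    {"dp": [-40, 16, 0], "spin": 0},
  ],
)

```text
clock: 6.8
position: [0.5415, -0.1923, 0.4057]
ee_rot: [0.804, 0.594, -0.0, -0.001]
ft_force: [0.5, -0.1, -0.4]
grip_width: 0.139
grasp_force: 58.4
```

>>> arm_command(
  plan=[
    {"dp": [0, 0, 0], "spin": 0},
    {"dp": [0, 0, 0], "spin": 0},
    {"dp": [0, 0, 0], "spin": 0},
  ],
)

```text
clock: 7.1
position: [0.5421, -0.1896, 0.4059]
ee_rot: [0.804, 0.594, -0.0, -0.001]
ft_force: [-0.4, 0.4, -0.9]
grip_width: 0.136
grasp_force: 58.5
```

```bash
python3 - <<'E'
from h import *
o=manip.get_obs();print(o["clock"],o["position"],o["ee_rot"])
w=viewer.camera("wrist");cv2.imwrite("pics/w3.png",w);cv2.imwrite("pics/w3b.png",cv2.resize(w,(800,600),interpolation=2))
for n in("rocker_a","rocker_a_front","rocker_a_tilt","bank","console","stylus"):
    print(n,[(np.round(d["position"],3).tolist(),round(d["score"],2)) for d in finder.find_in("wrist",n)[:6]])
E
```

```text
7.1 [ 0.54205592 -0.18961568  0.40589131] [ 8.04133920e-01  5.94447694e-01 -3.02075777e-04 -6.97107722e-04]
rocker_a [([0.574, -0.112, 0.059], 0.62)]
rocker_a_front [([0.58, -0.11, 0.061], 0.76)]
rocker_a_tilt [([0.577, -0.108, 0.06], 0.86), ([0.579, -0.129, 0.06], 0.51)]
bank [([0.629, -0.183, 0.069], 0.69)]
console [([0.627, -0.179, 0.07], 0.9), ([0.578, -0.11, 0.062], 0.47)]
stylus [([0.541, -0.183, 0.271], 0.65)]
```

View pics/w3b.png

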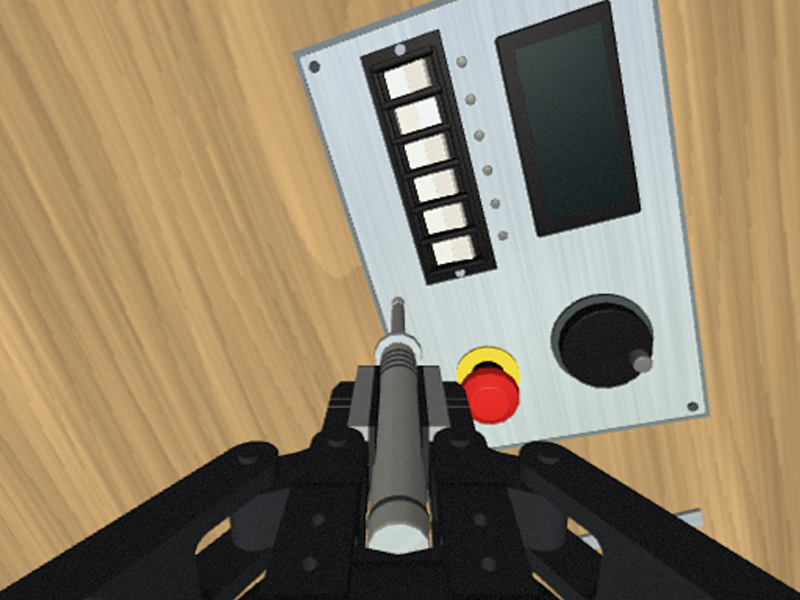

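The tip shows at (398,300) of 800x600, the bank runs from (407,77) to (455,250); the second rocker from the top looks different. I enlarge it.

```bash
python3 - <<'E'
import cv2,numpy as np
w=cv2.imread("pics/w3.png")
M=cv2.getRotationMatrix2D((275,105),-14,1);w=cv2.warpAffine(w,M,(512,384))
cv2.imwrite("pics/w3c.png",cv2.resize(w[20:190,225:325],None,fx=3.5,fy=3.5,interpolation=cv2.INTER_CUBIC))
E
```

```text
(no output)
```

View pics/w3c.png

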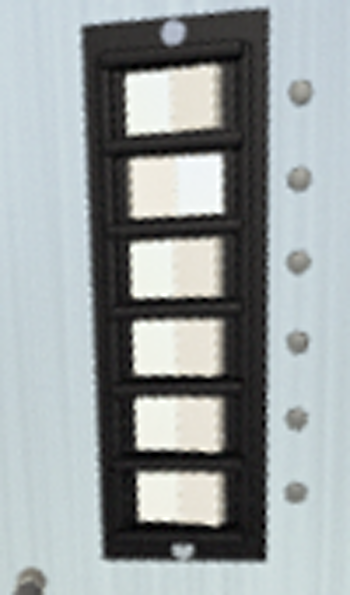

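Second rocker from the +y end has its shading swapped, so it is the one that is off. It agrees with the network's rocker_a (y about -0.11).

```bash
python3 - <<'E'
from h import *
o=manip.get_obs();c=cam("wrist",o);R=Rn.from_quat(o["ee_rot"])
M=cv2.invertAffineTransform(cv2.getRotationMatrix2D((275,105),-14,1))
uv=lambda p: M@np.array([p[0]/3.5+225,p[1]/3.5+20,1])
piv=[(170,99),(177,187),(177,268),(177,347),(177,423),(180,497)]
P=np.array([onz(c,uv(p),.060) for p in piv]);print(np.round(P,4), np.diff(P,axis=0)[:,:2])
print("front", onz(c,uv((152,187)),.0615))
tipz=o["position"][2]-.269
print("tip pred px",proj(c,o["position"]+R.apply([0,0,.269])),"tip seen",onz(c,np.array([398,300])/1.5625,tipz), "tcp",o["position"])
print("tool z",R.apply([0,0,1]))
E
```

```text
[[ 0.5794 -0.0882  0.06  ]
 [ 0.5806 -0.1099  0.06  ]
 [ 0.58   -0.1306  0.06  ]
 [ 0.5794 -0.1517  0.06  ]
 [ 0.5788 -0.1727  0.06  ]
 [ 0.5791 -0.1941  0.06  ]] [[ 0.0011909  -0.02172352]
 [-0.00057993 -0.02072211]
 [-0.00058883 -0.02103991]
 [-0.00058944 -0.02106169]
 [ 0.00025426 -0.02136788]]
front [ 0.57400395 -0.10948683  0.0615    ]
tip pred px [np.float64(253.4192562332945), np.float64(191.00140230155364)] tip seen [ 0.5428036  -0.19127088  0.13775877] tcp [ 0.54201789 -0.19027276  0.40675877]
tool z [ 2.18755684e-04  3.02371459e-04 -9.99999930e-01]
```

>>> arm_command(
  plan=[
    {"dp": [30, 1, 0], "spin": 0},
    {"dp": [36, 1, 0], "spin": 0},
    {"dp": [20, 1, 0], "spin": 0},
    {"dp": [0, 0, 25], "spin": 0},
    {"dp": [0, 0, 25], "spin": 0},
  ],
)

```text
clock: 7.95
position: [0.5706, -0.1083, 0.3565]
ee_rot: [0.804, 0.595, 0.001, 0.0]
ft_force: [0.5, 0.3, -0.5]
grip_width: 0.132
grasp_force: 58.5
```

>>> arm_command(
  plan=[
    {"dp": [0, 0, 10], "spin": 0},
    {"dp": [0, 0, 0], "spin": 0},
    {"dp": [0, 0, 0], "spin": 0},
    {"dp": [0, 0, 0], "spin": 0},
  ],
)

```text
clock: 8.35
position: [0.5705, -0.1098, 0.348]
ee_rot: [0.805, 0.594, 0.001, 0.001]
ft_force: [-0.2, -0.4, 0.1]
grip_width: 0.135
grasp_force: 58.5
```

```bash
python3 - <<'E'
from h import *
o=manip.get_obs();print(o["clock"],o["position"],o["ee_rot"])
w=viewer.camera("wrist");cv2.imwrite("pics/w4.png",w)
c=cam("wrist",o)
print("tip",proj(c,o["position"]-[-.0008,.001,.269]),"target",proj(c,[.571,-.1097,.061]))
cv2.imwrite("pics/w4b.png",cv2.resize(w[110:290,130:370],None,fx=3.3,fy=3.3,interpolation=2))
E
```

```text
8.35 [ 0.57048267 -0.10975553  0.34800279] [8.04614103e-01 5.93797273e-01 8.00134832e-04 5.50868652e-04]
tip [np.float64(254.14613162470687), np.float64(192.08952376307525)] target [np.float64(253.4335410946674), np.float64(184.20863906398156)]
```

View pics/w4b.png

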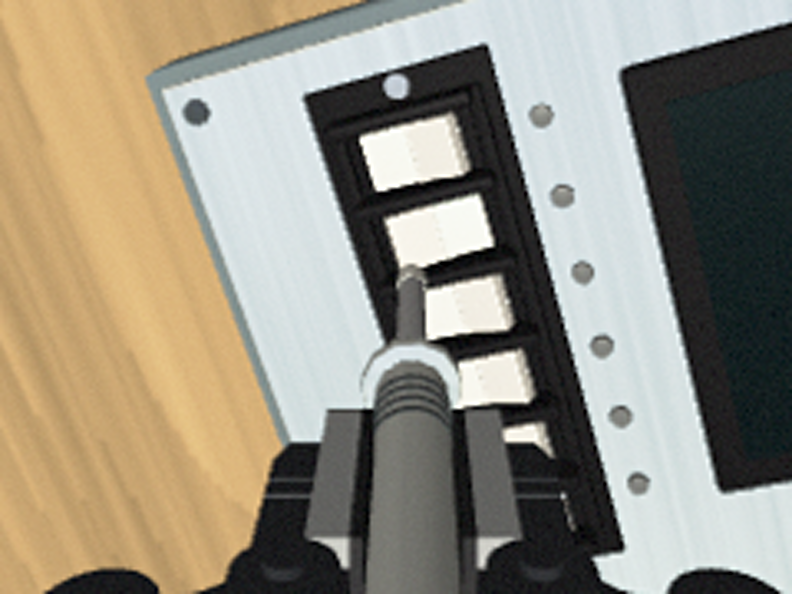

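Tip at crop (410,272), the off rocker's front half near (410,239): at rocker height this is about 3 mm short along tool x. Correct and press.

>>> arm_command(
  plan=[
    {"dp": [3, 0, 0], "spin": 0},
    {"dp": [0, 0, 6], "spin": 0},
    {"dp": [0, 0, 6], "spin": 0},
    {"dp": [0, 0, 0], "spin": 0},
    {"dp": [0, 0, 0], "spin": 0},
  ],
)

```text
clock: 8.9
position: [0.5709, -0.1066, 0.3344]
ee_rot: [0.805, 0.594, -0.0, -0.0]
ft_force: [1.1, 0.1, 0.3]
grip_width: 0.139
grasp_force: 58.5
```

>>> arm_command(
  plan=[
    {"dp": [0, 0, 2], "spin": 0},
    {"dp": [0, 0, 2], "spin": 0},
    {"dp": [0, 0, 0], "spin": 0},
  ],
)

```text
clock: 9.2
position: [0.5711, -0.1067, 0.3308]
ee_rot: [0.805, 0.594, 0.0, 0.0]
ft_force: [0.2, -0.0, 1.9]
grip_width: 0.14
grasp_force: 58.8
```

>>> arm_command(
  plan=[
    {"dp": [0, 0, 2], "spin": 0},
    {"dp": [0, 0, 0], "spin": 0},
  ],
)

```text
clock: 9.4
position: [0.5709, -0.1066, 0.3285]
ee_rot: [0.805, 0.594, -0.0, -0.0]
ft_force: [0.2, 0.4, -0.2]
grip_width: 0.135
grasp_force: 58.4
```

>>> arm_command(
  plan=[
    {"dp": [0, 0, 2], "spin": 0},
    {"dp": [0, 0, 0], "spin": 0},
  ],
)

```text
clock: 9.6
position: [0.5711, -0.1066, 0.3268]
ee_rot: [0.805, 0.594, 0.0, 0.0]
ft_force: [0.3, -0.4, 3.3]
grip_width: 0.134
grasp_force: 59.1
```

>>> arm_command(
  plan=[
    {"dp": [0, 0, 1], "spin": 0},
    {"dp": [0, 0, 0], "spin": 0},
  ],
)

```text
clock: 9.8
position: [0.5712, -0.1067, 0.3265]
ee_rot: [0.805, 0.594, 0.0, 0.0]
ft_force: [-2.0, 0.6, 7.6]
grip_width: 0.137
grasp_force: 59.4
```

>>> arm_command(
  plan=[
    {"dp": [0, 0, -8], "spin": 0},
    {"dp": [0, 0, -20], "spin": 0},
    {"dp": [0, 0, -30], "spin": 0},
    {"dp": [-40, 0, -22], "spin": 0},
    {"dp": [-30, 0, 0], "spin": 0},
  ],
)

```text
clock: 10.3
position: [0.5504, -0.1751, 0.4091]
ee_rot: [0.804, 0.594, 0.002, 0.002]
ft_force: [-0.3, -0.8, -1.4]
grip_width: 0.135
grasp_force: 58.6
```

>>> arm_command(
  plan=[
    {"dp": [0, 0, 0], "spin": 0},
    {"dp": [0, 0, 0], "spin": 0},
    {"dp": [0, 0, 0], "spin": 0},
  ],
)

```text
clock: 10.6
position: [0.5507, -0.1724, 0.4054]
ee_rot: [0.804, 0.594, -0.0, -0.0]
ft_force: [-0.2, 0.5, -0.3]
grip_width: 0.133
grasp_force: 58.6
```

```bash
python3 - <<'E'
from h import *
o=manip.get_obs();print(o["clock"],o["position"],o["ee_rot"])
w=viewer.camera("wrist");cv2.imwrite("pics/w5.png",w)
cv2.imwrite("pics/w5b.png",cv2.resize(w[20:210,180:360],None,fx=3.1,fy=3.1,interpolation=2))
E
```

```text
10.6 [ 0.55074208 -0.17235588  0.40535004] [ 8.04106381e-01  5.94485282e-01 -3.40387941e-05 -4.20680549e-04]
```

View pics/w5b.png

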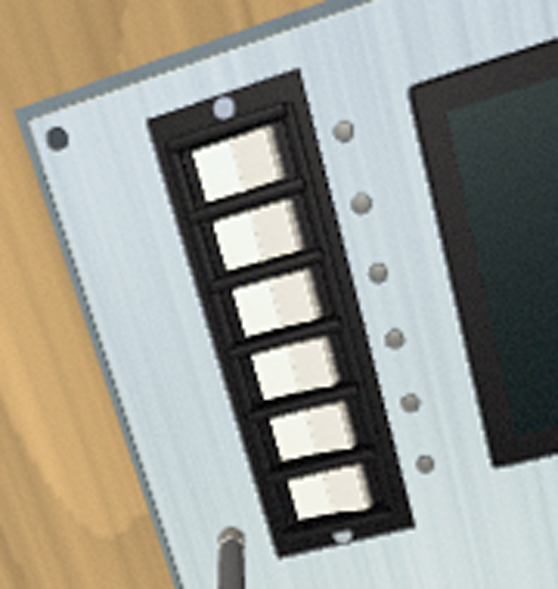

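All six rockers are now shaded alike, so it clicked over. Back to the rack.

>>> arm_command(
  plan=[
    {"dp": [25, -11, 0], "spin": 0},
    {"dp": [40, -18, 0], "spin": 0},
    {"dp": [40, -18, 0], "spin": 0},
    {"dp": [40, -18, 0], "spin": 0},
    {"dp": [40, -18, 0], "spin": 0},
  ],
)

```text
clock: 11.15
position: [0.525, 0.0305, 0.4056]
ee_rot: [0.804, 0.595, 0.0, -0.0]
ft_force: [-0.1, 0.8, -0.1]
grip_width: 0.136
grasp_force: 58.6
```

>>> arm_command(
  plan=[
    {"dp": [40, -18, 0], "spin": 0},
    {"dp": [40, -18, 0], "spin": 0},
    {"dp": [40, -18, 0], "spin": 0},
    {"dp": [40, -16, 0], "spin": 0},
    {"dp": [20, -8, 0], "spin": 0},
  ],
)

```text
clock: 11.65
position: [0.5024, 0.2281, 0.4052]
ee_rot: [0.803, 0.596, -0.0, -0.001]
ft_force: [-0.2, 0.9, -0.7]
grip_width: 0.139
grasp_force: 58.6
```

>>> arm_command(
  plan=[
    {"dp": [0, 0, 0], "spin": 0},
    {"dp": [0, 0, 0], "spin": 0},
    {"dp": [0, 0, 0], "spin": 0},
    {"dp": [0, 0, 0], "spin": 0},
  ],
)

```text
clock: 12.05
position: [0.5043, 0.2217, 0.4058]
ee_rot: [0.805, 0.593, 0.0, 0.0]
ft_force: [0.7, -0.4, 0.1]
grip_width: 0.133
grasp_force: 58.6
```

```bash
python3 - <<'E'
from h import *
o=manip.get_obs();print(o["clock"],o["position"],o["ee_rot"])
R=Rn.from_quat(o["ee_rot"]);print("to go tool mm",R.inv().apply(np.array([.5035,.2239,.3])-o["position"])*1000)
w=viewer.camera("wrist");c=cam("wrist",o)
cv2.imwrite("pics/w6b.png",cv2.resize(w[60:260,150:350],None,fx=3,fy=3,interpolation=2))
print("tip",proj(c,o["position"]-[-.0008,.001,.269]),"hole",proj(c,[.5037,.2235,.07]),"crop=(u-150)*3,(v-60)*3")
E
```

```text
12.05 [0.50430895 0.22168949 0.40579217] [8.05016993e-01 5.93251750e-01 5.00172747e-05 2.49588468e-05]
to go tool mm [  1.86645776  -1.43774872 105.7921216 ]
tip [np.float64(254.7498301155399), np.float64(191.89818463006262)] hole [np.float64(252.46984467575976), np.float64(168.07682657004847)] crop=(u-150)*3,(v-60)*3
```

View pics/w6b.png

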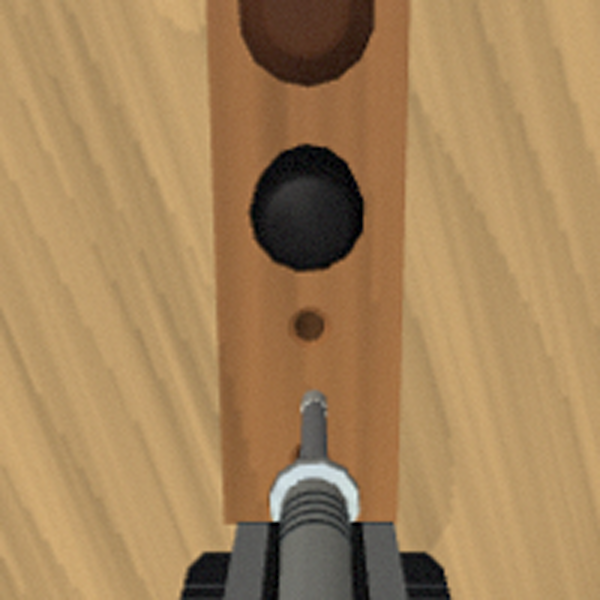

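The home hole is at crop (308,325), matching the predicted spot. Align and insert.

>>> arm_command(
  plan=[
    {"dp": [1.9, -1.4, 0], "spin": 0},
    {"dp": [0, 0, 25], "spin": 0},
    {"dp": [0, 0, 25], "spin": 0},
    {"dp": [0, 0, 8], "spin": 0},
    {"dp": [0, 0, 0], "spin": 0},
  ],
)

```text
clock: 12.6
position: [0.503, 0.2248, 0.347]
ee_rot: [0.805, 0.594, -0.001, -0.0]
ft_force: [-0.1, -0.1, -0.2]
grip_width: 0.131
grasp_force: 58.6
```

>>> arm_command(
  plan=[
    {"dp": [0, 0, 0], "spin": 0},
    {"dp": [0, 0, 0], "spin": 0},
    {"dp": [0, 0, 0], "spin": 0},
  ],
)

```text
clock: 12.9
position: [0.5035, 0.225, 0.3487]
ee_rot: [0.805, 0.594, 0.001, -0.0]
ft_force: [-0.4, -0.2, 0.2]
grip_width: 0.135
grasp_force: 58.6
```

```bash
python3 - <<'E'
from h import *
o=manip.get_obs();print(o["clock"],o["position"],o["ft_force"])
R=Rn.from_quat(o["ee_rot"]);print("to go tool mm",R.inv().apply(np.array([.5035,.2240,.2771])-o["position"])*1000)
w=viewer.camera("wrist");c=cam("wrist",o)
cv2.imwrite("pics/w7b.png",cv2.resize(w[140:240,200:310],None,fx=5,fy=5,interpolation=2))
print("tip",proj(c,o["position"]-[0,0,.269]),"hole",proj(c,[.5037,.2235,.07]),"crop=(u-200)*5,(v-140)*5")
E
```

```text
12.9 [0.50354958 0.22503804 0.34869266] [-0.41836616 -0.22952628  0.1688617 ]
to go tool mm [-1.09984489  0.19242653 71.59149122]
tip [np.float64(253.1016807248279), np.float64(191.43214884012318)] hole [np.float64(253.88368597641085), np.float64(189.36070763562947)] crop=(u-200)*5,(v-140)*5
```

View pics/w7b.png

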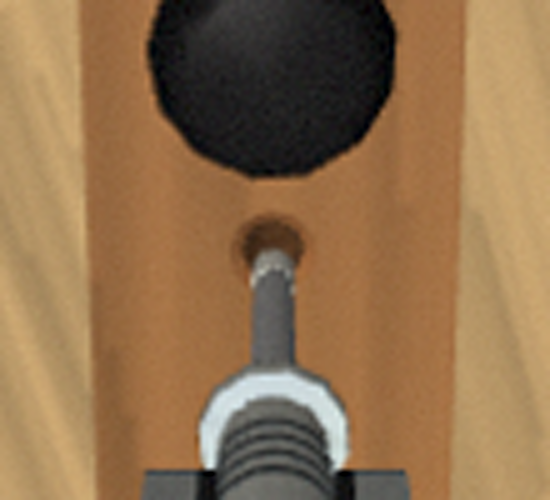

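Tip (273,262) is just over the countersunk mouth (272,240), within capture; descend gently watching the force.

>>> arm_command(
  plan=[
    {"dp": [0, 0, 6], "spin": 0},
    {"dp": [0, 0, 6], "spin": 0},
    {"dp": [0, 0, 4], "spin": 0},
    {"dp": [0, 0, 0], "spin": 0},
  ],
)

```text
clock: 13.35
position: [0.503, 0.2249, 0.3307]
ee_rot: [0.805, 0.594, -0.001, -0.0]
ft_force: [0.0, -0.2, -0.1]
grip_width: 0.133
grasp_force: 58.6
```

>>> arm_command(
  plan=[
    {"dp": [0, 0, 6], "spin": 0},
    {"dp": [0, 0, 6], "spin": 0},
    {"dp": [0, 0, 0], "spin": 0},
  ],
)

```text
clock: 13.65
position: [0.503, 0.2249, 0.3186]
ee_rot: [0.805, 0.594, -0.001, -0.0]
ft_force: [-0.3, 0.5, -0.6]
grip_width: 0.135
grasp_force: 58.6
```

Tip is 20 mm into the hole without force. Go on down.

>>> arm_command(
  plan=[
    {"dp": [0, 0, 10], "spin": 0},
    {"dp": [0, 0, 10], "spin": 0},
    {"dp": [0, 0, 10], "spin": 0},
    {"dp": [0, 0, 0], "spin": 0},
  ],
)

```text
clock: 14.05
position: [0.5027, 0.2247, 0.2878]
ee_rot: [0.805, 0.594, -0.001, -0.0]
ft_force: [-0.2, -0.1, -0.8]
grip_width: 0.133
grasp_force: 58.6
```

>>> arm_command(
  plan=[
    {"dp": [0, 0, 5], "spin": 0},
    {"dp": [0, 0, 3], "spin": 0},
    {"dp": [0, 0, 0], "spin": 0},
    {"dp": [0, 0, 0], "spin": 0},
  ],
)

```text
clock: 14.45
position: [0.5034, 0.225, 0.2819]
ee_rot: [0.805, 0.594, 0.0, -0.0]
ft_force: [-0.1, 0.7, 0.4]
grip_width: 0.138
grasp_force: 58.6
```

>>> arm_command(
  plan=[
    {"dp": [0, 0, 1.5], "spin": 0},
    {"dp": [0, 0, 0], "spin": 0},
    {"dp": [0, 0, 0], "spin": 0},
  ],
)

```text
clock: 14.75
position: [0.5033, 0.225, 0.2803]
ee_rot: [0.805, 0.594, 0.0, -0.0]
ft_force: [-0.4, 0.3, -0.5]
grip_width: 0.134
grasp_force: 58.6
```

>>> arm_command(
  plan=[
    {"dp": [0, 0, 2], "spin": 0},
    {"dp": [0, 0, 0], "spin": 0},
    {"dp": [0, 0, 0], "spin": 0},
  ],
)

```text
clock: 15.05
position: [0.5033, 0.225, 0.2782]
ee_rot: [0.805, 0.594, -0.0, -0.0]
ft_force: [0.6, 0.1, -0.2]
grip_width: 0.139
grasp_force: 58.6
```

>>> arm_command(
  plan=[
    {"dp": [0, 0, 1], "spin": 0},
    {"dp": [0, 0, 0], "spin": 0},
    {"dp": [0, 0, 0], "spin": 0},
  ],
)

```text
clock: 15.35
position: [0.5033, 0.225, 0.2772]
ee_rot: [0.805, 0.594, 0.0, -0.0]
ft_force: [0.2, 0.9, 0.2]
grip_width: 0.136
grasp_force: 58.7
```

>>> arm_command(
  plan=[
    {"dp": [0, 0, 1], "spin": 0},
    {"dp": [0, 0, 0], "spin": 0},
    {"dp": [0, 0, 0], "spin": 0},
  ],
)

```text
clock: 15.65
position: [0.5034, 0.225, 0.277]
ee_rot: [0.805, 0.594, 0.0, -0.0]
ft_force: [-3.1, -1.8, 8.8]
grip_width: 0.137
grasp_force: 59.8
```

>>> arm_command(
  plan=[
    {"dp": [0, 0, 1], "spin": 0},
    {"dp": [0, 0, 0], "spin": 0},
    {"dp": [0, 0, 0], "spin": 0},
  ],
)

```text
clock: 15.95
position: [0.5035, 0.225, 0.277]
ee_rot: [0.805, 0.594, 0.001, -0.0]
ft_force: [-6.2, -2.5, 16.8]
grip_width: 0.132
grasp_force: 60.8
```

Seated: the collar is on the rack at the original height. Ease off and release.

>>> arm_command(
  plan=[
    {"dp": [0, 0, -1.7], "spin": 0},
    {"dp": [0, 0, 0], "spin": 0},
    {"dp": [0, 0, 0], "spin": 0},
  ],
)

```text
clock: 16.25
position: [0.5034, 0.225, 0.2771]
ee_rot: [0.805, 0.594, 0.0, -0.0]
ft_force: [-0.2, -0.5, 3.9]
grip_width: 0.131
grasp_force: 59.2
```

>>> arm_command(
  plan=[
    {"dp": [0, 0, 0], "spin": 0},
    {"dp": [0, 0, 0], "spin": 0},
    {"dp": [0, 0, 0], "spin": 0},
    {"dp": [0, 0, 0], "spin": 0},
    {"dp": [0, 0, 0], "spin": 0},
  ],
  grip=-1,
)

```text
clock: 16.75
position: [0.5033, 0.225, 0.2768]
ee_rot: [0.805, 0.594, -0.0, -0.0]
ft_force: [-0.5, -0.4, -0.1]
grip_width: 0.969
grasp_force: 0.0
```

>>> arm_command(
  plan=[
    {"dp": [0, 0, 0], "spin": 0},
    {"dp": [0, 0, 0], "spin": 0},
    {"dp": [0, 0, 0], "spin": 0},
    {"dp": [0, 0, 0], "spin": 0},
    {"dp": [0, 0, 0], "spin": 0},
  ],
)

```text
clock: 17.25
position: [0.5033, 0.2249, 0.2769]
ee_rot: [0.805, 0.594, 0.0, -0.0]
ft_force: [-1.1, 0.4, 0.3]
grip_width: 1.003
grasp_force: 0.0
```

>>> arm_command(
  plan=[
    {"dp": [0, 0, -15], "spin": 0},
    {"dp": [0, 0, -30], "spin": 0},
    {"dp": [0, 0, -35], "spin": 0},
    {"dp": [0, 0, -35], "spin": 0},
    {"dp": [-10, 0, -12], "spin": 0},
  ],
)

```text
clock: 17.75
position: [0.5008, 0.2163, 0.4074]
ee_rot: [0.804, 0.594, 0.002, 0.0]
ft_force: [0.4, 1.2, 0.5]
grip_width: 1.0
grasp_force: 0.0
```

>>> arm_command(
  plan=[
    {"dp": [-15, 0, 0], "spin": 0},
    {"dp": [0, 0, 0], "spin": 0},
    {"dp": [0, 0, 0], "spin": 0},
  ],
)

```text
clock: 18.05
position: [0.4955, 0.2005, 0.4025]
ee_rot: [0.805, 0.594, -0.001, -0.0]
ft_force: [0.4, -0.1, 0.3]
grip_width: 1.002
grasp_force: 0.0
```

```bash
python3 - <<'E'
from h import *
o=manip.get_obs();print(o["clock"],o["position"],o["ee_rot"])
w=viewer.camera("wrist");cv2.imwrite("pics/w8.png",w);c=cam("wrist",o)
print("expect top,collar",proj(c,[.5038,.2234,.166]),proj(c,[.5038,.2230,.074]))
print([(np.round(d["position"],3).tolist(),round(d["score"],2)) for d in finder.find_in("wrist","stylus")])
E
```

```text
18.05 [0.49553755 0.20051518 0.40249781] [ 8.04778558e-01  5.93574345e-01 -9.44100464e-04 -2.79041580e-04]
expect top,collar [np.float64(255.50061239017538), np.float64(170.97004696336023)] [np.float64(255.51152943736275), np.float64(146.21051904455032)]
[([0.501, 0.23, 0.151], 0.67)]
```

View pics/w8.png

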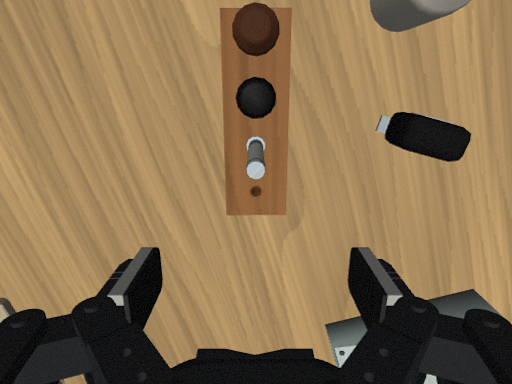

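The stylus stands home, with its handle top at (256,171) and collar at (256,146), as before it was taken. The gripper is clear.

```bash
python3 -c "
from workcell import manip
print(manip.hand_in())"
```

```text
the job is handed in; nothing more can be done
None
```

I pressed the off rocker (second from the +y end) over with the stylus so all six look alike, stood the stylus back fully home in its own rack hole, let go, and handed the job in at about 18 s; the judge's verdict was not shown.

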